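# Close the egg candler and hold its viewing shutter half open

## Robot

A 6-joint arm with a two-finger parallel gripper is mounted at the origin on the work surface. World frame = base frame: x ahead of the robot, y to its left, z up, the work surface at z = 0. Lengths are in m, angles in rad, forces in N, time in s.
With the tool pointing down it reaches from about 0.25 to 0.725 m from the base axis. Payload 4 kg.
Tool frame: the origin (TCP) lies on the centre line of the jaws, within the pads' length; the fingertips stand 11 mm ahead of it and the grasp point (between the pads) lies 8 mm behind it (bot.nose_length is the distance from the TCP to the fingertips, in m); z points along the fingers, y is the direction in which the jaws open and shut (so a half turn about z gives the same grasp; the last joint's range is limited). The gripper opens to 85 mm and grips with 20 to 120 N. Pads are 22 mm wide; open, the fingers measure 114 mm over their backs; the gripper's body (76 mm by 85 mm) begins 54 mm behind the grasp point. The pads swing forward as they close: fully open they stand 13 mm farther back than shut.
Start: joints at [1.215, 0.241, 0.005, 1.335, 0, 1.571], TCP at [0.174, 0.469, 0.242] pointing down, gripper open.
Joint ranges: [-2.72, 2.72], [-1.05, 1.87], [-1.09, 1.28], [-1.99, 2.15], [-1.42, 1.44], [-3.14, 3.14]. Speed limits (rad/s): [2.79, 2.79, 3.14, 3.14, 3.14, 3.14].

## Interface

Orientations are given as a unit quaternion [x, y, z, w].
In Python, from workcell import bot gives the robot as it stands.
- The arm moves only by the tool play_rows, never from a script. Its argument "plan" is one flat list of numbers, 6 for each row, row after row: the shift along the tool's x, y, z in mm, then the turn, a rotation vector about the tool's x, y, z in rad. A call has 1 to 20 rows; each row shifts and turns the commanded pose from where the row before left it, along the tool's axes as they then stand; what a row does not reach is not made up. A row lasts 1/8 s, in which the tool goes at most 62.5 mm and 10.7 degrees, less where a joint would pass 70% of its speed; a pose out of reach is approached as far as the arm can. A call with a gripper value outside its range is refused whole. "hand" is the opening in per cent of the stroke, from 0 (shut) to 100 (fully open), set as the call begins (left out, the last holds). The fingers move at their own pace and stop on an object; the grip force is fixed at half the most. Time passes only in rows, so rows that do not move let the fingers close. It gives the time, the measured TCP pose, the force and the opening at its end, in the units of the state.
- bot.get_obs(): the state, without advancing time (a new reading comes with each control period).
- bot.camera(name): name is "side" or "top"; returns a dict with "frame" (400x640x3 uint8, blue, green, red), "range_z" (400x640 float32, m along the optical axis (not along the pixel's ray), 0 where there is no reading), "K" (3x3 intrinsics, pixels), "dist" ([k1, k2, p1, p2, k3] as OpenCV has them; the pictures are not rectified), "cam_to_world" (4x4, takes a point from camera to world coordinates). Camera axes: x right, y down, z forward; pixel columns grow to the right and rows downward; lengths in m; the calibration is good to about 2 mm. A picture is of the moment at which its call begins.
- bot.job_done(): hands the job in, once; it reports no verdict.
Trained networks look in the newest picture that a camera, given by its name, has taken for a name from the list of things; names that differ only in an ending like _2 or _b are one class to them, and where a whole thing is asked for, a point or a joint stands for the part that bears it (a point fixed in the world has none). Each returns a list of dicts, best first, with "p" (0 to 1); they miss things now and then, are a little off and sometimes report something else, mostly with a low value. They report only what shows in the picture. A call takes as long as a camera call. They do not tell look-alikes from the thing itself.
- bot.outline_of(query, camera): "mask" (400x640 bool, what is visible of it) and "point" ([row, column] in pixels, amid what is visible of it).
The state is a dict: "clock": time; "joint_pos": joint angles; "joint_vel": joint speeds; "tau": joint torques, N m; "eef_pos": TCP position; "tool_rot": TCP orientation; "ft_force": force on the tool from outside, world axes, zero at the start; "ft_torque": the same for the moment, N m; "grip_width": finger opening in m.
Only numpy, scipy, OpenCV 4.12 (cv2) and the standard library are available. Lean on these libraries where they do the work, as an engineer would, in place of code of your own. Each camera call takes 0.05 s, during which the arm holds its last target.

## Task

An egg has just been set in the cup of the egg candling box on the cheese counter. Close the box's hinged lid fully, then slide the sprung viewing shutter open by its upright fin until it stands at half of its travel (its edge at the long middle mark, the window half uncovered) and keep holding it still there: the program finishes while the gripper is holding the shutter against its spring. Leave the lid shut, the egg in its cup, and do not disturb the egg carton, cup and jar beside the box.

Things in the scene. Friction and masses are not known exactly. Their poses are not given: they have to be found in the camera images.
- candler: Grey egg candling box, fixed on the counter, place and yaw vary. Origin: on the counter under the seam of its two halves; x away from the robot, y left, z up (mm). Left half, y 0 to 150, x -75 to 75: egg chamber 100 high, 6 mm walls, open top with the lid. Right half, y -140 to 0, x -100 to 100: viewing housing 70 high, on it the shutter between two rails 9 high.
- half_mark (a point): Long middle one of the black marks on the white scale on the housing top, between window and chamber, 70 mm above the counter (candler x -45, y -20). At half travel the robot-side edge of the shutter plate is level with it. The amber window, 70 (x) x 50 mm, runs candler x -80 to -10, centred on y -70. A spring barrel 18 mm thick, top at 88 mm, lies at x 10 to 98, y -122.
- lid (a joint): Hinge angle of the lid, rad: 0 = fully shut, flat on the chamber; grows as the free edge rises; starts somewhere between 0.7 and 1.2. The stiff hinge stays where it is left; about 2 to 5 N pressed square to the lid near its free edge moves it.
- lid_hinge (a point): Point on the lid's outer (upper) face, on the hinge side (far, +x side of the chamber), middle of its width. The hinge axis is parallel to the candler's y and lies 8 mm square behind this point (towards the inner face) at any angle (axis at candler x 77, y 75, z 100).
- lid_edge (a point): Middle of the lid's free edge, on its outer (upper) face, 154 mm from the hinge; 108 mm above the counter when shut. The lid is a flat aluminium plate 154 x 148 mm, 8 mm thick; a finger tab 50 mm wide juts 21 mm beyond this edge. Axes turn with the lid: x along the plate from free edge to hinge, z square out of the outer face (up when shut).
- shutter (a joint): Travel of the shutter, m: 0 = shut (its spring rests it there), 0.070 = fully open; 0.035 = half. Grows as it slides along the candler's +x (away from the robot). The spring pushes back with 3 N at 0, about 8 N at half and 13.5 N at full travel, and shuts it if let go.
- shutter_fin (a point): Middle of the shutter's upright grip fin, 105 mm above the counter: dark steel, 10 mm thick along the slide (candler x), 40 mm wide (candler y), top at 122 mm, foot on the shutter plate (80 x 60 mm, top at 76 mm). Shut, it stands at candler x -40, y -70; it moves with the shutter. It can be pinched from above or pushed.
- egg_center (a point): Centre of the hen's egg (44 mm thick, 57 mm tall, standing upright) in the cup in the chamber.
- egg_cup (a point): Centre of the inner floor of the round egg cup (inner width 49 mm, 24 mm deep) in the middle of the chamber, 11 mm above the counter; the egg's centre lies 28 mm above it.
- egg_carton_mid (a point): Bystander: grey-green pulp egg carton with some eggs, 150 x 100 x 70 mm, to the left of the box; this point is 30 mm above its underside.
- cup_mid (a point): Bystander: white ceramic cup, 72 mm wide, 80 mm tall, to the right of the box; centre.
- jar_mid (a point): Bystander: glass jar with a steel lid, 64 mm wide, 90 mm tall, to the right of the box; centre.
There are look-alikes about, which are no part of the job. There is more than one size of the part that bears egg_center; the job needs the larger.

How it is judged:
By the outcome, as a careful person would: the job done as asked, in the order asked, and still so for the second after the job is handed in, while the arm keeps its last pose, push and grip.
It also fails if it takes over 51 s, if anything falls off the work surface, if the arm or the gripper's body presses on something with over 40 N, if the wrist force passes 120 N, or if a joint passes its speed limit or range.

## Working session

There is one attempt and no reset: what is moved stays moved. The work goes in short steps, Python scripts to look and compute and a tool call to move; the robot and the scene stay as the last step left them, time stands still between calls to the robot, and variables do not carry over. Pictures are saved under pics/ and viewed, and the job is handed in when it is done.

Besides the shell and the picture viewer there is one more tool, called by a JSON object that holds its "op" and its "data", one argument or row to a line. play_rows: Moves the arm, as the interface text tells. Its arguments: {"type":"object","properties":{"plan":{"type":"array","items":{"type":"number"}},"hand":{"type":"number"}},"required":["plan"]}

```bash
ls; mkdir -p pics
python3 - <<'E'
from workcell import bot
import cv2
o=bot.get_obs();print({k:o[k] for k in('clock','joint_pos','eef_pos','tool_rot','grip_width','ft_force')},bot.nose_length)
for n in('side','top'):
    c=bot.camera(n);cv2.imwrite(f'pics/{n}0.png',c['frame']);print(n,c['K'],c['dist'],c['cam_to_world'])
E
```

```text
pics
{'clock': 0.0, 'joint_pos': array([1.21498607e+00, 2.41444020e-01, 3.68871225e-03, 1.33519653e+00,
       2.52956386e-06, 1.57078954e+00]), 'eef_pos': array([0.17395657, 0.46809665, 0.24138388]), 'tool_rot': array([ 1.76964715e-01,  9.84216606e-01, -1.06052043e-03, -1.91976834e-04]), 'grip_width': 0.08535483388305316, 'ft_force': array([-0.10040508, -0.47851897,  0.58809176])} 0.011
side [[446.80697677   0.         319.73896097]
 [  0.         446.80697677 199.22097745]
 [  0.           0.           1.        ]] [-0.09804996  0.          0.          0.          0.        ] [[ 0.79291572 -0.42790069  0.43380371  0.10795935]
 [-0.6093253  -0.55365026  0.56762142 -0.49545704]
 [-0.00271006 -0.71440352 -0.69972871  0.8018587 ]
 [ 0.          0.          0.          1.        ]]
top [[517.26947182   0.         318.09824709]
 [  0.         517.26947182 201.79630948]
 [  0.           0.           1.        ]] [-0.08563171  0.          0.          0.          0.        ] [[-0.02091349 -0.99356172  0.11134514  0.45740662]
 [-0.99976388  0.02012586 -0.00819322  0.04551821]
 [ 0.00589955 -0.1114902  -0.99374802  1.09097662]
 [ 0.          0.          0.          1.        ]]
```

View pics/side0.png

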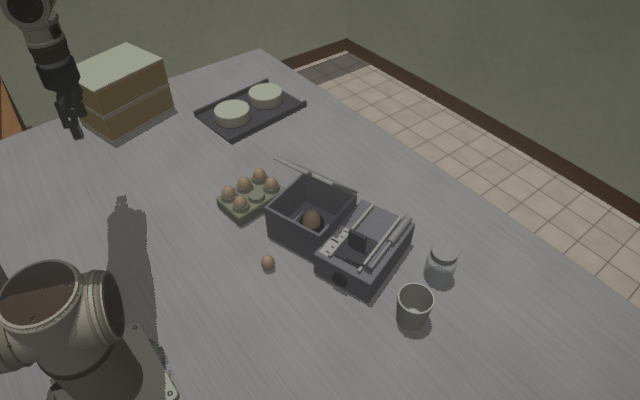

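View pics/top0.png

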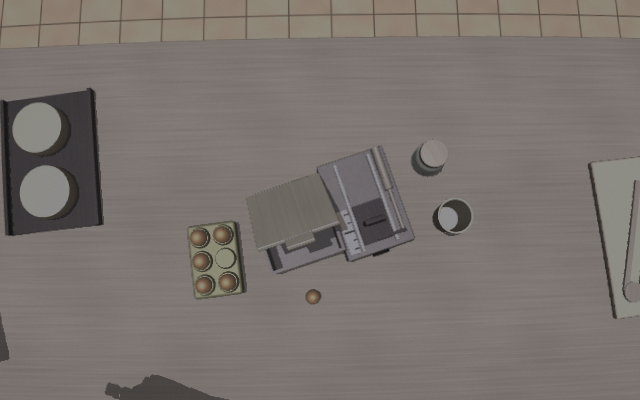

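Top view: lid open around (293,213), fin (375,221), loose egg (313,297), carton (215,260), jar (432,155), cup (453,216). Side view: egg in chamber (311,220), loose egg (267,262). Now I'll measure.

```bash
cat > h.py <<'E'
from workcell import bot
import cv2, numpy as np
def rays(c,uv):
    uv=np.asarray(uv,float).reshape(-1,1,2)
    return cv2.undistortPoints(uv,c['K'],c['dist']).reshape(-1,2)
def cloud(c):
    v,u=np.mgrid[:400,:640]
    n=rays(c,np.stack([u,v],-1).reshape(-1,2)).reshape(400,640,2)
    z=c['range_z'];P=np.stack([n[...,0]*z,n[...,1]*z,z],-1)
    W=P@c['cam_to_world'][:3,:3].T+c['cam_to_world'][:3,3]
    W[z<=0]=np.nan
    return W
def onz(c,uv,h):
    n=rays(c,uv);d=np.c_[n,np.ones(len(n))]@c['cam_to_world'][:3,:3].T
    o=c['cam_to_world'][:3,3];return o+d*((h-o[2])/d[:,2:])
def proj(c,P):
    T=np.linalg.inv(c['cam_to_world']);P=np.asarray(P,float).reshape(-1,3)@T[:3,:3].T+T[:3,3]
    return cv2.projectPoints(P,np.zeros(3),np.zeros(3),c['K'],c['dist'])[0].reshape(-1,2)
E
python3 - <<'E'
from h import *
np.set_printoptions(precision=4,suppress=True)
for n in('side','top'):
    c=bot.camera(n);W=cloud(c);np.savez(f'{n}.npz',**c)
    for q in('candler','half_mark','lid','lid_hinge','lid_edge','shutter','shutter_fin','egg_center','egg_carton_mid','cup_mid','jar_mid'):
        for r in bot.outline_of(q,n)[:3]:
            m=r['mask'];p=np.array(r['point']);i=p.astype(int)
            w=W[m];w=w[~np.isnan(w[:,0])]
            print(n,q,round(r['p'],2),p,m.sum(),W[i[0],i[1]],np.percentile(w,[2,98],axis=0).round(3).tolist() if len(w) else '')
E
```

```text
side candler 0.56 [231.5 339. ] 11377 [ 0.5349 -0.0057  0.0694] [[0.436, -0.142, 0.003], [0.66, 0.166, 0.208]]
side half_mark 0.8 [233.  339.2] 11270 [ 0.5301 -0.0115  0.0713] [[0.436, -0.142, 0.004], [0.658, 0.164, 0.209]]
side lid 0.56 [176.7 315.1] 455 [0.5068 0.0417 0.2115] [[0.476, 0.006, 0.11], [0.612, 0.142, 0.227]]
side lid_hinge 0.69 [173.8 314.4] 458 [0.5284 0.0741 0.1856] [[0.476, 0.006, 0.107], [0.613, 0.149, 0.227]]
side lid_edge 0.84 [173.5 314. ] 544 [0.5284 0.0741 0.1856] [[0.476, 0.006, -0.004], [0.687, 0.342, 0.227]]
side shutter 0.79 [247.8 360.1] 1205 [ 0.5295 -0.0796  0.0896] [[0.488, -0.126, 0.068], [0.581, -0.041, 0.121]]
side shutter_fin 0.79 [252.9 353.4] 1031 [ 0.5179 -0.0722  0.0747] [[0.488, -0.124, 0.072], [0.573, -0.046, 0.121]]
side egg_center 0.61 [263.4 267.4] 162 [0.3756 0.043  0.0316] [[0.367, 0.039, 0.01], [0.392, 0.061, 0.039]]
side egg_center 0.56 [218.  312.1] 246 [0.5169 0.069  0.0596] [[0.503, 0.061, 0.033], [0.535, 0.087, 0.066]]
side egg_carton_mid 0.76 [193.3 248.5] 2135 [0.4557 0.2547 0.034 ] [[0.385, 0.197, 0.005], [0.524, 0.29, 0.067]]
s
[... 925 characters left out ...]
-0.124, 0.073], [0.57, -0.038, 0.124]]
top shutter_fin 0.77 [217.6 377. ] 1495 [ 0.5348 -0.0725  0.1236] [[0.493, -0.124, 0.07], [0.583, -0.037, 0.123]]
top egg_center 0.75 [295.1 314.7] 138 [0.3868 0.049  0.0387] [[0.372, 0.041, 0.023], [0.396, 0.065, 0.041]]
top egg_center 0.19 [259.5 216.4] 3658 [0.4627 0.2446 0.0477] [[0.391, 0.199, 0.024], [0.533, 0.3, 0.069]]
top egg_carton_mid 0.78 [256.6 214.6] 3700 [0.4689 0.2511 0.0351] [[0.391, 0.199, 0.017], [0.534, 0.301, 0.069]]
top cup_mid 0.71 [217.  454.8] 1176 [ 0.5406 -0.2504  0.0076] [[0.507, -0.267, -0.0], [0.571, -0.199, 0.083]]
top jar_mid 0.82 [156.5 426.3] 934 [ 0.6551 -0.1766  0.0963] [[0.632, -0.218, 0.019], [0.686, -0.163, 0.093]]
```

Run:
```python
from h import *
s=dict(np.load('side.npz'));t=dict(np.load('top.npz'))
a=cv2.resize(t['frame'][130:290,230:430],None,fx=4,fy=3.75 if 0 else 4,interpolation=cv2.INTER_CUBIC)[:600]
cv2.imwrite('pics/topcrop.png',a)
a=cv2.resize(s['frame'][145:305,230:430],None,fx=4,fy=4,interpolation=cv2.INTER_CUBIC)[:600]
cv2.imwrite('pics/sidecrop.png',cv2.convertScaleAbs(a,alpha=1.5))
```

```text
(no output)
```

View pics/topcrop.png

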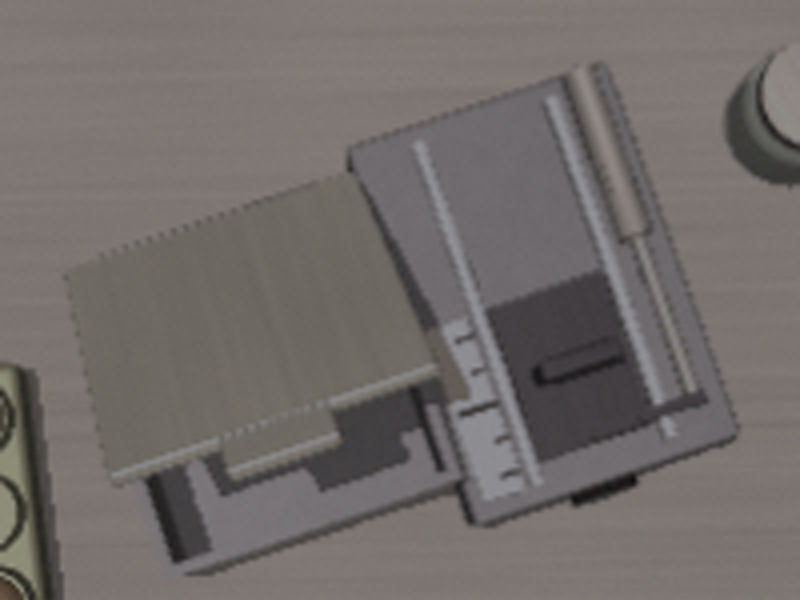

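View pics/sidecrop.png

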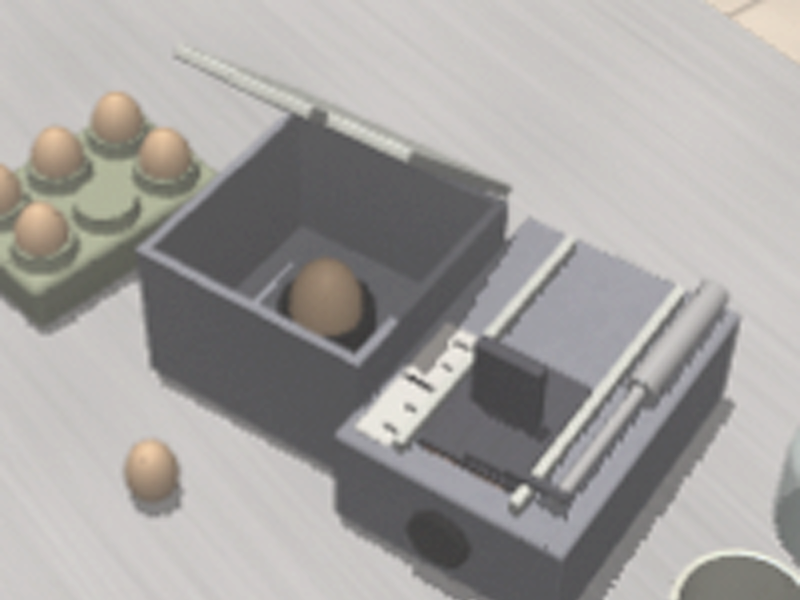

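Run:
```python
from h import *
from scipy.optimize import least_squares
np.set_printoptions(precision=4,suppress=True)
s=dict(np.load('side.npz'));t=dict(np.load('top.npz'))
loc=np.array([[-100,0],[-100,-140],[100,-140],[100,0]])/1e3
uvt=np.array([[478,522],[735,430],[603,68],[350,150]])/4+[230,130]-.4
uvs=np.array([[340,436],[566,556],[738,318],[530,220]])/4+[230,145]-.4
def tr(p,l,z):
    c,si=np.cos(p[2]),np.sin(p[2]);return np.c_[p[0]+c*l[:,0]-si*l[:,1],p[1]+si*l[:,0]+c*l[:,1],np.full(len(l),z)]
for nm,L in(('top',[(t,uvt)]),('side',[(s,uvs)]),('both',[(t,uvt),(s,uvs)])):
    r=least_squares(lambda p:np.concatenate([(proj(c,tr(p,loc,.07))-uv).ravel() for c,uv in L]),[.53,0,.25])
    print(nm,r.x,np.rad2deg(r.x[2]),r.fun.round(1))
p=r.x
# lid plane
bot.camera('top');m=bot.outline_of('lid','top')[0]['mask'];m=cv2.erode(m.astype(np.uint8),np.ones((7,7)))>0
w=cloud(t)[m];w=w[~np.isnan(w[:,0])];c0=w.mean(0);u,sv,v=np.linalg.svd(w-c0,full_matrices=False);n=v[2]*np.sign(v[2,2])
res=(w-c0)@n;k=abs(res)<.006;c0=w[k].mean(0);n=np.linalg.svd(w[k]-c0,full_matrices=False)[2][2];n*=np.sign(n[2])
print('n',n,'angle',np.arccos(n[2]),'yaw', np.rad2deg(np.arctan2(n[1],n[0])),res[k].std())
# angle residuals
ca=tr(p,np.array([[.077,.075],[.077-.154,.075]]),.1);print('hinge axis',ca[0])
x=np.array([np.cos(p[2]),np.sin(p[2]),0]);print('offset axis->plane mm',((c0-ca[0])@n)*1e3)
for c,nm in((t,'top'),(s,'side')):
    img=c['frame'].copy()
    th=np.arccos(n[2])
    A=[]
    for yy in(1,149):
        for d in(0,.154):
            xx=77-(d*1e3)*np.cos(th)+8*np.sin(th);zz=.1+d*np.sin(th)+.008*np.cos(th)
            A.append(tr(p,np.array([[xx,yy]])/1e3,zz)[0])
    B=[tr(p,loc,.07),tr(p,np.array([[-75,0],[-75,150],[75,150],[75,0]])/1e3,.1),np.array(A)[[0,1,3,2]],tr(p,np.array([[-45,-30],[-45,-8]])/1e3,.07),tr(p,np.array([[-45,-50],[-45,-90],[-35,-90],[-35,-50]])/1e3,.122)]
    img=cv2.resize(img,None,fx=4,fy=4,interpolation=cv2.INTER_CUBIC)
    for b in B: cv2.polylines(img,[((proj(c,b)+.5)*4).astype(int)],True,(0,255,0),1)
    o=[230,130] if nm=='top' else [230,145]
    cv2.imwrite(f'pics/{nm}fit.png',cv2.convertScaleAbs(img[o[1]*4:o[1]*4+600,o[0]*4:o[0]*4+800],alpha=1.3))
```

```text
top [0.5478 0.0105 0.309 ] 17.70660051213802 [-0.7  1.4  1.7  1.2  0.7 -2.2 -1.7 -0.6]
side [0.5466 0.0093 0.3162] 18.11796662665326 [-1.6  0.1  0.3  1.4  1.8 -1.2 -0.3 -1.3]
both [0.5474 0.0101 0.3122] 17.88490582830693 [-0.3  1.6  2.   1.2  0.8 -2.1 -1.6 -0.4 -1.7 -0.4 -0.   1.1  1.8 -1.3
 -0.1 -1.6]
n [0.6758 0.2163 0.7046] angle 0.7889257205031616 yaw 17.74847712316489 0.0010418009959223121
hinge axis [0.5977 0.1051 0.1   ]
offset axis->plane mm 8.413483638680182
```

View pics/topfit.png

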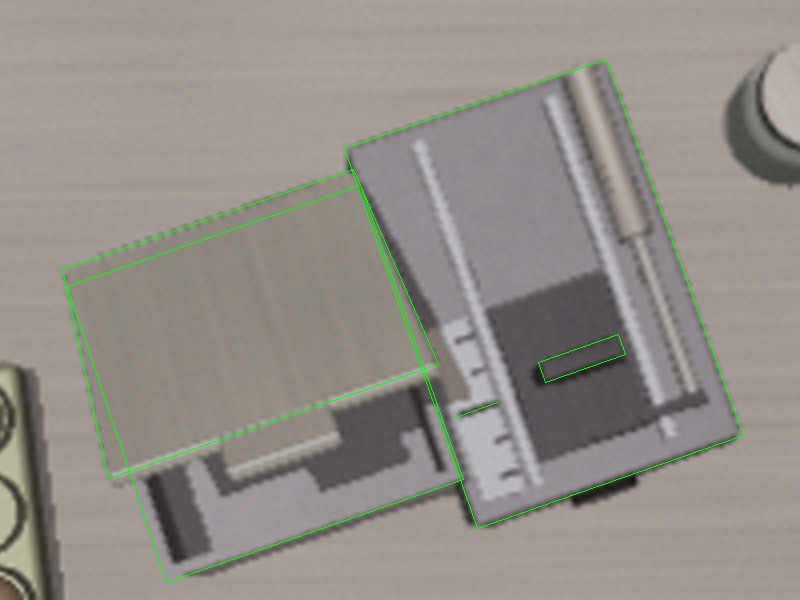

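View pics/sidefit.png

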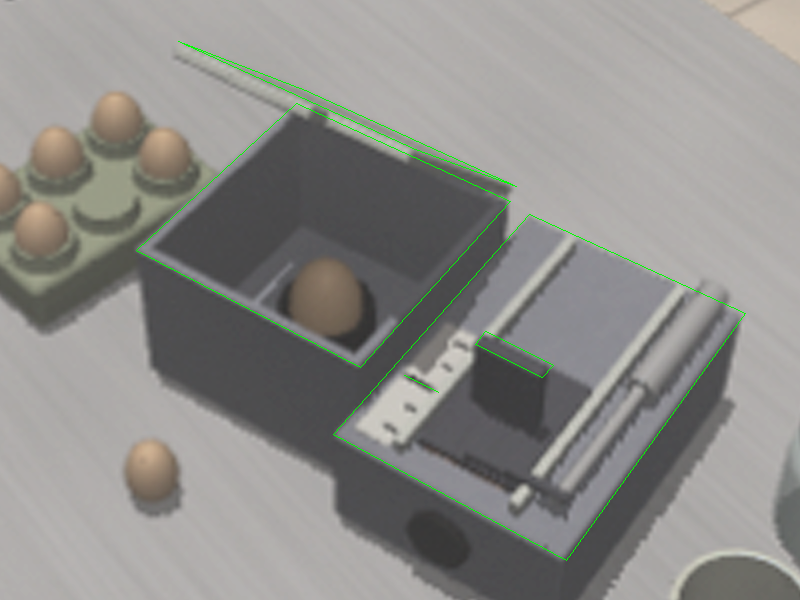

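Box pose fits both views (origin ≈ (0.547, 0.010), yaw 0.311, lid angle 0.79). Egg candidates are the loose egg at side (267,262) and the chamber egg at side (311,220). The chamber one is larger, with its top at about 66 mm, and stands in the cup, so the loose one is the look-alike and stays untouched. Next: close the hand, turn the tool to the box yaw and lift.

{"op": "play_rows", "data": {
  "hand": 0,
  "plan": [0,0,-10,0,0,0.181,0,0,-10,0,0,0.181,0,0,-10,0,0,0.181,0,0,-10,0,0,0.181,0,0,-10,0,0,0.181]
}}

```text
clock: 2.02
eef_pos: [0.1742, 0.4687, 0.2926]
tool_rot: [0.592, 0.806, 0.0, -0.0]
ft_force: [-0.1, -0.2, 0.1]
grip_width: -0.0002
```

```bash
cat > st.py <<'E'
from h import *
from scipy.spatial.transform import Rotation as R
np.set_printoptions(precision=4,suppress=True)
P=np.array([.5472,.0099,.311])
def cand(w):
    c,s=np.cos(P[2]),np.sin(P[2]);d=np.asarray(w)[:2]-P[:2]
    return np.array([c*d[0]+s*d[1],-s*d[0]+c*d[1],w[2]])*1e3
def show():
    o=bot.get_obs();r=R.from_quat(o['tool_rot']).as_matrix()
    print('t',o['clock'],'cand TCP mm',cand(o['eef_pos']).round(1),'yaw err y',np.arctan2(r[1,1],r[0,1])-P[2],'z',r[:,2],'F',o['ft_force'].round(1),'w',round(o['grip_width'],4),'q',o['joint_pos'].round(2))
if __name__=='__main__': show()
E
python3 st.py
```

```text
t 2.025 cand TCP mm [-214.7  550.9  292.6] yaw err y -0.006994536772411852 z [ 0.  0. -1.] F [-0.1 -0.2  0.1] w -0.0002 q [ 1.21  0.23  0.11  1.46 -0.    2.48]
```

{"op": "play_rows", "data": {
  "plan": [-43.3,17.9,0,0,0,0,-43.3,17.9,0,0,0,0,-43.3,17.9,0,0,0,0,-43.3,17.9,0,0,0,0,-43.3,17.9,0,0,0,0,-43.3,17.9,0,0,0,0,-43.3,17.9,0,0,0,0,-43.3,17.9,0,0,0,0,-43.3,17.9,0,0,0,0,-43.3,17.9,0,0,0,0,-43.3,17.9,0,0,0,0,0,0,15,0,0,0,0,0,15,0,0,0,0,0,5,0,0,0]
}}

```text
clock: 3.78
eef_pos: [0.506, 0.0754, 0.256]
tool_rot: [0.589, 0.808, -0.001, -0.001]
ft_force: [-0.6, -0.4, -0.0]
grip_width: -0.0002
```

Run:
```python
from st import *
show()
c=bot.camera('side');cv2.imwrite('pics/s1.png',cv2.resize(c['frame'][80:280,200:460],None,fx=3,fy=3)[:600,:800])
```

```text
t 3.775 cand TCP mm [-19.2  74.9 256. ] yaw err y -0.0003714147519564004 z [-0.0024 -0.0003 -1.    ] F [-0.6 -0.4 -0. ] w -0.0002 q [0.15 0.26 0.07 1.38 0.   1.41]
```

View pics/s1.png

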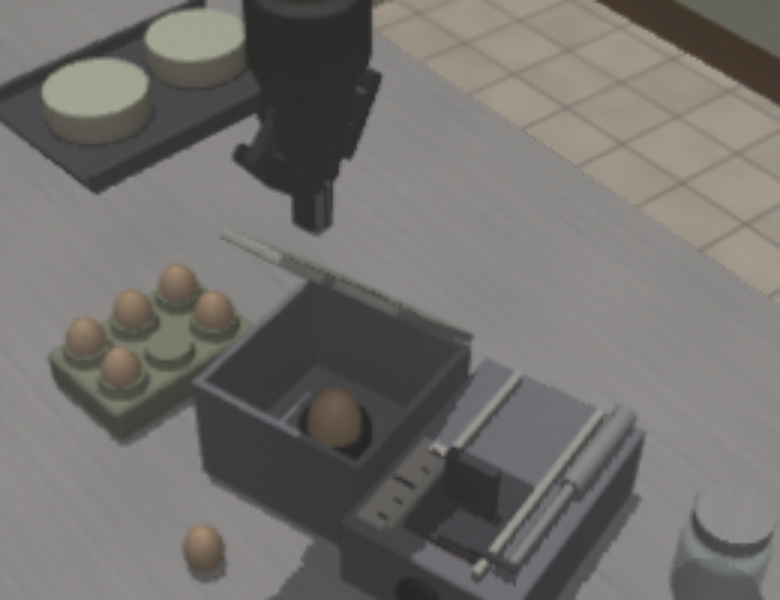

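{"op": "play_rows", "data": {
  "plan": [0,9,10,0,0,0,0,8,10,0,0,0,0,0,10,0,0,0,0,0,6,0,0,0,0,0,4,0,0,0,0,-4.5,4.4,0,0,0,0,-4.5,4.4,0,0,0,0,-4.5,5.3,0,0,0,0,-4.5,5.3,0,0,0]
}}

```text
clock: 4.95
eef_pos: [0.5057, 0.0747, 0.1979]
tool_rot: [0.59, 0.808, 0.0, 0.0]
ft_force: [-0.5, -0.4, 2.6]
grip_width: 0.0001
```

Run:
```python
from st import *
show()
c=bot.camera('side');cv2.imwrite('pics/s2.png',cv2.resize(c['frame'][80:280,200:460],None,fx=3,fy=3)[:600,:800])
```

```text
t 4.95 cand TCP mm [-19.7  74.4 197.9] yaw err y -0.0011290050720213496 z [ 0.0004 -0.     -1.    ] F [-0.5 -0.4  2.6] w 0.0001 q [ 0.15  0.29 -0.05  1.23 -0.    1.41]
```

View pics/s2.png

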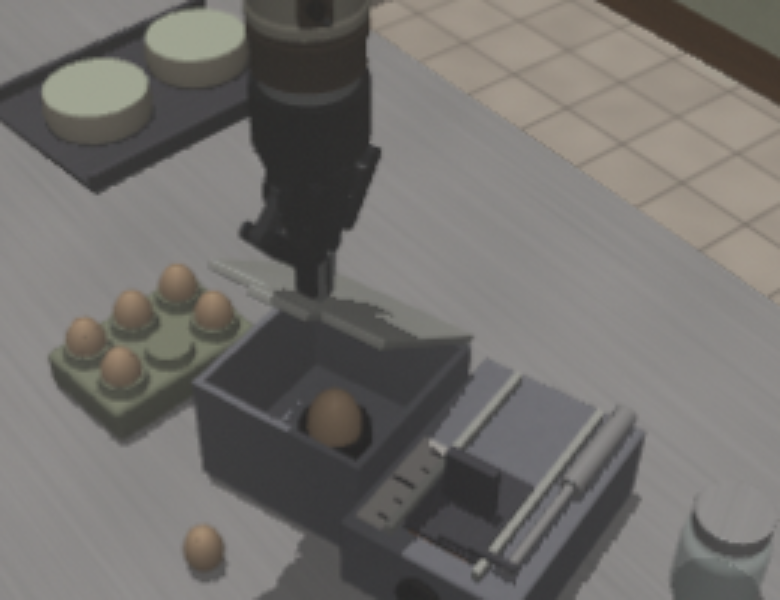

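The lid is moving down under the fingertips, with a contact force of 2.6 N. Continuing along the arc.

{"op": "play_rows", "data": {
  "plan": [0,-4,5.8,0,0,0,0,-4,5.8,0,0,0,0,-3.4,6.1,0,0,0,0,-3.3,6.1,0,0,0,0,-2.8,6.5,0,0,0,0,-2.8,6.4,0,0,0,0,-2.1,6.7,0,0,0,0,-2.1,6.7,0,0,0,0,-1.5,6.8,0,0,0,0,-1.4,6.8,0,0,0,0,-0.8,5,0,0,0,0,-0.7,4,0,0,0]
}}

```text
clock: 6.5
eef_pos: [0.4785, 0.0661, 0.1249]
tool_rot: [0.589, 0.808, 0.0, -0.0]
ft_force: [0.6, 0.1, 1.0]
grip_width: -0.0
```

```bash
python3 st.py
```

```text
t 6.5 cand TCP mm [-48.2  74.5 124.9] yaw err y -0.000982725741033419 z [ 0.      0.0001 -1.    ] F [0.6 0.1 1. ] w -0.0 q [ 0.14  0.29 -0.24  1.03  0.    1.4 ]
```

{"op": "play_rows", "data": {
  "plan": [0,0,2,0,0,0,0,0,2,0,0,0,0,0,1.5,0,0,0,0,0,0,0,0,0]
}}

```text
clock: 7.0
eef_pos: [0.4787, 0.0661, 0.1196]
tool_rot: [0.589, 0.808, 0.0, 0.0]
ft_force: [0.7, 0.1, 0.7]
grip_width: 0.0
```

```bash
python3 st.py
```

```text
t 7.0 cand TCP mm [-48.   74.4 119.6] yaw err y -0.001032820549137281 z [ 0.0003  0.0001 -1.    ] F [0.7 0.1 0.7] w 0.0 q [ 0.14  0.3  -0.25  1.02  0.    1.4 ]
```

{"op": "play_rows", "data": {
  "plan": [0,0,1,0,0,0,0,0,1,0,0,0,0,0,0,0,0,0]
}}

```text
clock: 7.38
eef_pos: [0.4789, 0.0661, 0.1189]
tool_rot: [0.589, 0.808, 0.0, 0.0]
ft_force: [-3.2, 0.1, 7.7]
grip_width: -0.0001
```

Run:
```python
from st import *
show()
c=bot.camera('side');cv2.imwrite('pics/s3.png',cv2.resize(c['frame'][100:300,200:460],None,fx=3,fy=3)[:600,:800])
```

```text
t 7.375 cand TCP mm [-47.9  74.4 118.9] yaw err y -0.0010142300842174712 z [ 0.0014  0.0002 -1.    ] F [-3.2  0.1  7.7] w -0.0001 q [ 0.14  0.3  -0.25  1.02  0.    1.4 ]
```

View pics/s3.png

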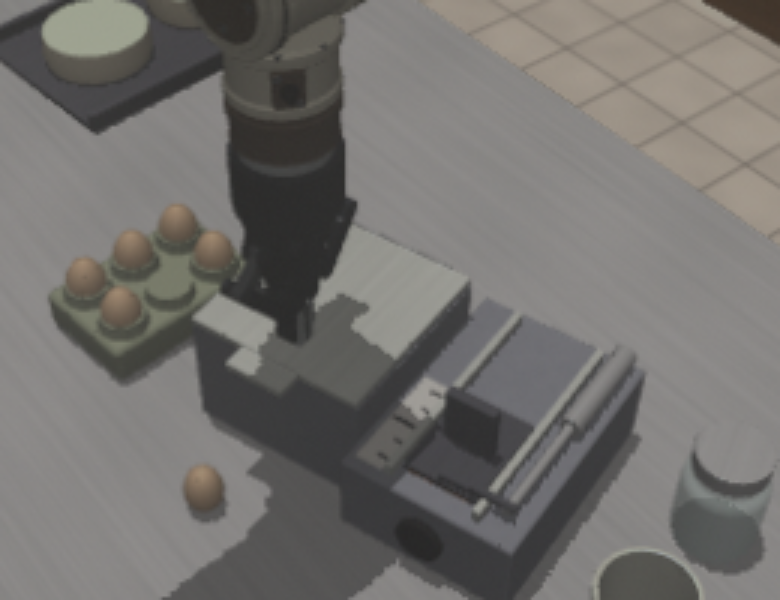

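The lid has met a hard stop: tip at 108 mm and 7.7 N. I'll press slightly more, then lift, open and move above the fin.

{"op": "play_rows", "data": {
  "plan": [0,0,1,0,0,0,0,0,1,0,0,0,0,0,0,0,0,0]
}}

```text
clock: 7.8
eef_pos: [0.4789, 0.0661, 0.1188]
tool_rot: [0.589, 0.808, 0.001, 0.001]
ft_force: [-8.3, -0.6, 21.7]
grip_width: -0.0001
```

```bash
python3 st.py
```

```text
t 7.8 cand TCP mm [-47.8  74.4 118.8] yaw err y -0.000997183955779024 z [ 0.0027  0.0004 -1.    ] F [-8.3 -0.6 21.7] w -0.0001 q [ 0.14  0.3  -0.26  1.01  0.    1.4 ]
```

{"op": "play_rows", "data": {
  "plan": [0,0,-5,0,0,0,0,0,-15,0,0,0,0,0,-25,0,0,0,0,0,-25,0,0,0,0,0,-5,0,0,0]
}}

```text
clock: 8.43
eef_pos: [0.4798, 0.0662, 0.1921]
tool_rot: [0.589, 0.808, 0.001, 0.001]
ft_force: [-0.9, 0.6, 0.0]
grip_width: -0.0001
```

{"op": "play_rows", "data": {
  "hand": 100,
  "plan": [-24,1,0,0,0,0,-24,1,0,0,0,0,-24,1,0,0,0,0,-24,1,0,0,0,0,-24,1,0,0,0,0,-24.4,1,0,0,0,0,0,0,0,0,0,0,0,0,0,0,0,0]
}}

```text
clock: 9.43
eef_pos: [0.5276, -0.0693, 0.1897]
tool_rot: [0.589, 0.808, -0.0, -0.001]
ft_force: [-0.3, -0.6, 0.1]
grip_width: 0.0854
```

Run:
```python
from st import *
show()
for n in('side','top'):
    c=bot.camera(n);np.savez(n+'2.npz',**c)
    o=(200,100) if n=='side' else (220,110)
    cv2.imwrite(f'pics/{n}4.png',cv2.convertScaleAbs(cv2.resize(c['frame'][o[1]:o[1]+200,o[0]:o[0]+260],None,fx=3,fy=3),alpha=1.3))
    r=bot.outline_of('lid',n)
    if r:
        m=cv2.erode(r[0]['mask'].astype(np.uint8),np.ones((5,5)))>0
        w=cloud(c)[m];w=w[~np.isnan(w[:,0])];print(n,r[0]['p'],m.sum(),np.percentile(w[:,2],[5,50,95]))
```

```text
t 9.425 cand TCP mm [-42.9 -69.4 189.7] yaw err y -0.0009990426822243936 z [-0.0018  0.0006 -1.    ] F [-0.3 -0.6  0.1] w 0.0854 q [-0.13  0.33 -0.01  1.23  0.    1.13]
side 0.65 2562 [0.1043 0.1064 0.1085]
top 0.89 5664 [0.1051 0.108  0.1109]
```

View pics/side4.png

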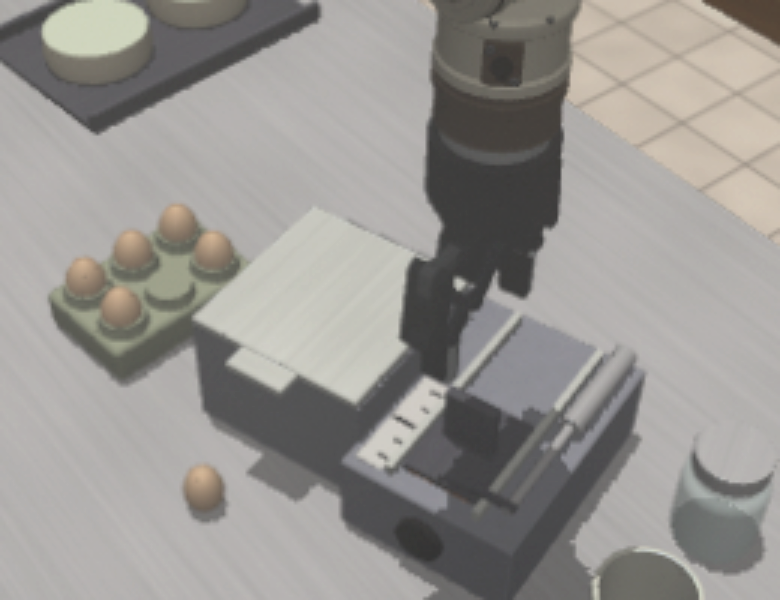

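View pics/top4.png

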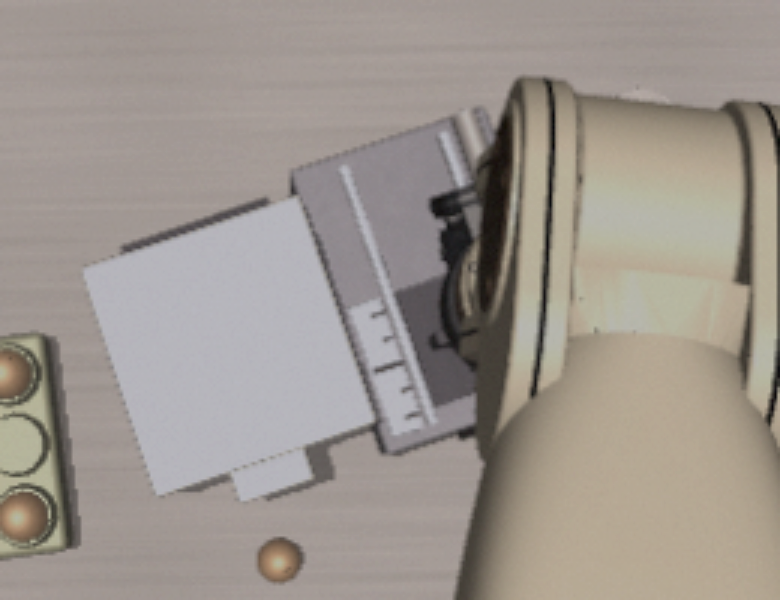

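The lid is flat and shut (face at 106–108 mm in both views). Descending over the fin, then pinching.

{"op": "play_rows", "data": {
  "plan": [0,1,20,0,0,0,0,1,20,0,0,0,0,0,20,0,0,0,0,0,18,0,0,0,0,0,10,0,0,0,0,0,6,0,0,0,0,0,0,0,0,0]
}}

```text
clock: 10.5
eef_pos: [0.5302, -0.0689, 0.0967]
tool_rot: [0.589, 0.808, -0.0, -0.0]
ft_force: [-0.1, 0.2, -0.2]
grip_width: 0.0854
```

Run:
```python
from st import *
show()
c=bot.camera('side')
cv2.imwrite(f'pics/side5.png',cv2.convertScaleAbs(cv2.resize(c['frame'][170:320,270:470],None,fx=4,fy=4),alpha=1.5))
```

```text
t 10.5 cand TCP mm [-40.3 -69.8  96.7] yaw err y -0.0008057624095609839 z [-0.0001  0.     -1.    ] F [-0.1  0.2 -0.2] w 0.0854 q [-0.13  0.42 -0.15  1.01 -0.    1.13]
```

View pics/side5.png

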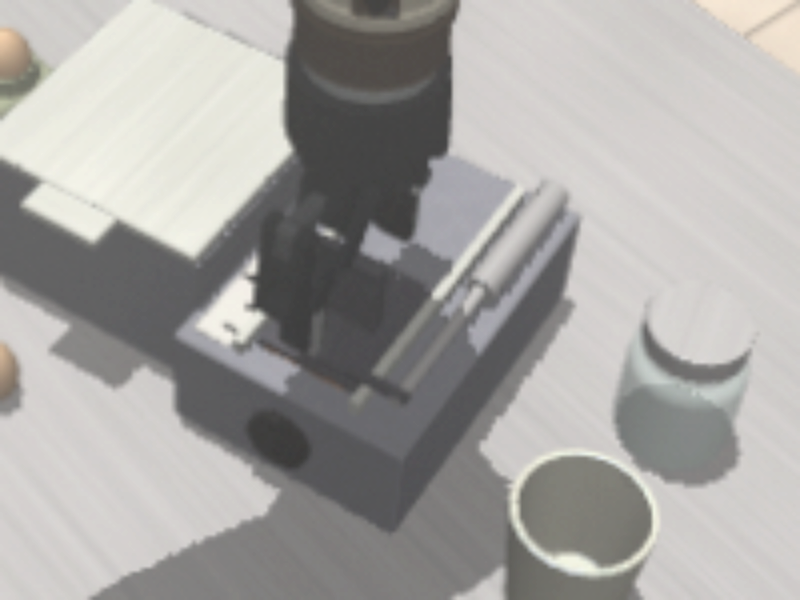

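Jaws straddle the fin; close.

{"op": "play_rows", "data": {
  "hand": 0,
  "plan": [0,0,0,0,0,0,0,0,0,0,0,0,0,0,0,0,0,0,0,0,0,0,0,0,0,0,0,0,0,0,0,0,0,0,0,0,0,0,0,0,0,0,0,0,0,0,0,0]
}}

```text
clock: 11.55
eef_pos: [0.5317, -0.0686, 0.0971]
tool_rot: [0.589, 0.808, 0.001, 0.001]
ft_force: [5.0, 2.4, -1.8]
grip_width: 0.0091
```

Run:
```python
from st import *
show()
c=bot.camera('side')
cv2.imwrite(f'pics/side6.png',cv2.convertScaleAbs(cv2.resize(c['frame'][170:320,270:470],None,fx=4,fy=4),alpha=1.5))
c=bot.camera('top')
cv2.imwrite(f'pics/top6.png',cv2.convertScaleAbs(cv2.resize(c['frame'][130:280,300:500],None,fx=4,fy=4),alpha=1.5))
```

```text
t 11.55 cand TCP mm [-38.8 -70.   97.1] yaw err y -0.0005565013030367494 z [ 0.003   0.0008 -1.    ] F [ 5.   2.4 -1.8] w 0.0091 q [-0.13  0.42 -0.14  1.01  0.    1.13]
```

View pics/side6.png

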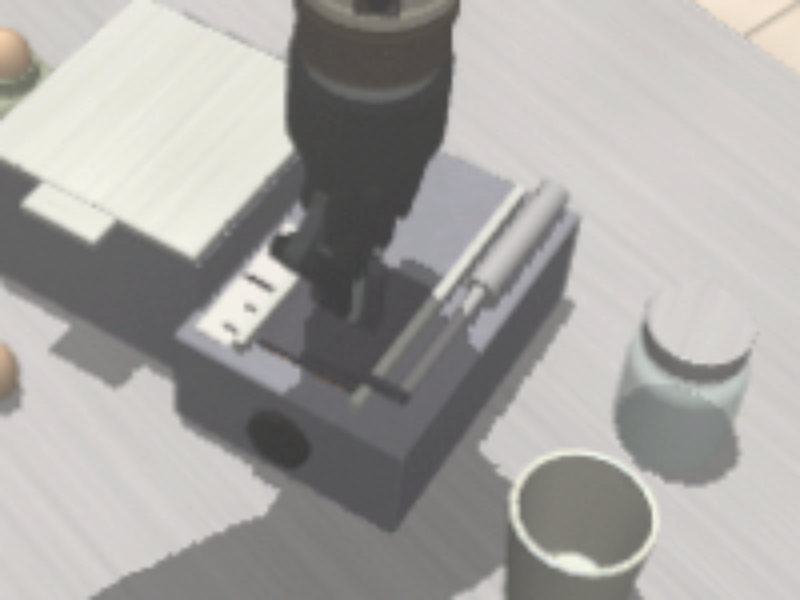

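View pics/top6.png

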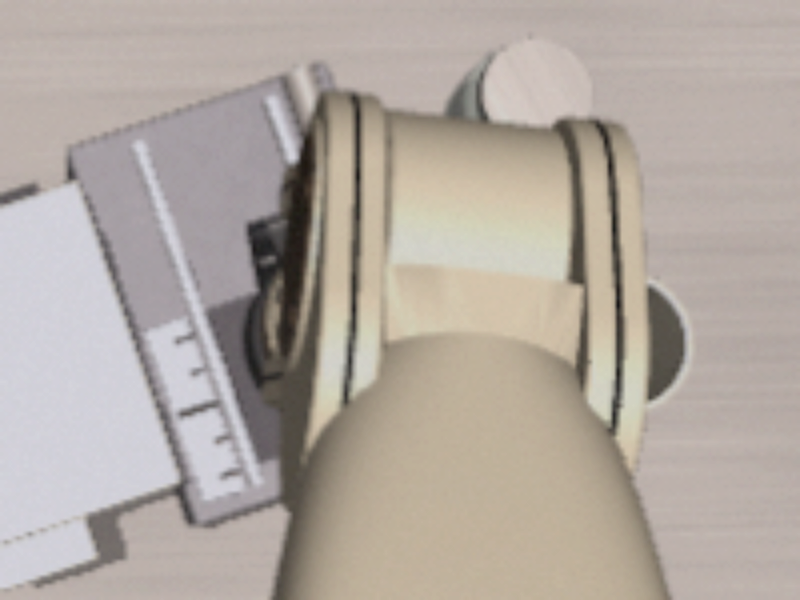

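Gripped at 9.1 mm. The shutter is on its closed stop, with the tool pushed +x, so TCP x = −38.8 is travel 0 and the target is about −3.8.

{"op": "play_rows", "data": {
  "plan": [0,3,0,0,0,0,0,4,0,0,0,0,0,4,0,0,0,0,0,4,0,0,0,0,0,4,0,0,0,0,0,4,0,0,0,0,0,4,0,0,0,0,0,4,0,0,0,0,0,3,0,0,0,0,0,2,0,0,0,0,0,0,0,0,0,0,0,0,0,0,0,0]
}}

```text
clock: 13.15
eef_pos: [0.5618, -0.059, 0.097]
tool_rot: [0.59, 0.808, -0.002, -0.002]
ft_force: [-8.1, -2.1, 7.9]
grip_width: 0.0093
```

```bash
python3 st.py
```

```text
t 13.15 cand TCP mm [ -7.2 -70.   97. ] yaw err y -0.001835752916675426 z [-0.0051 -0.0018 -1.    ] F [-8.1 -2.1  7.9] w 0.0093 q [-0.1   0.47 -0.05  1.05 -0.    1.16]
```

{"op": "play_rows", "data": {
  "plan": [0,2,0,0,0,0,0,1.6,0,0,0,0,0,0,0,0,0,0,0,0,0,0,0,0]
}}

```text
clock: 13.65
eef_pos: [0.565, -0.0579, 0.097]
tool_rot: [0.59, 0.808, -0.002, -0.002]
ft_force: [-7.9, -2.9, 7.3]
grip_width: 0.009
```

Run:
```python
from st import *
show()
for n,(u,v) in (('side',(330,215)),('top',(310,160))):
    c=bot.camera(n)
    img=cv2.resize(c['frame'][v:v+100,u:u+130],None,fx=6,fy=6,interpolation=cv2.INTER_CUBIC)
    cs,s=np.cos(P[2]),np.sin(P[2])
    cv2.imwrite(f'pics/{n}7.png',cv2.convertScaleAbs(img,alpha=1.5))
    def pt(x,y,z):return [P[0]+(cs*x-s*y)/1e3,P[1]+(s*x+cs*y)/1e3,z/1e3]
    q=(proj(c,[pt(-45,-8,70),pt(-45,-32,70)])-[u,v]+.5)*6
    q2=(proj(c,[pt(-45,-40,76),pt(-45,-100,76)])-[u,v]+.5)*6
    cv2.polylines(img,[q.astype(int)],False,(0,255,0),1);cv2.polylines(img,[q2.astype(int)],False,(0,0,255),1)
    cv2.imwrite(f'pics/{n}7o.png',cv2.convertScaleAbs(img,alpha=1.5))
```

```text
t 13.65 cand TCP mm [ -3.8 -70.   97. ] yaw err y -0.0019452694391755565 z [-0.0054 -0.0018 -1.    ] F [-7.9 -2.9  7.3] w 0.009 q [-0.1   0.48 -0.04  1.05 -0.    1.16]
```

View pics/side7.png

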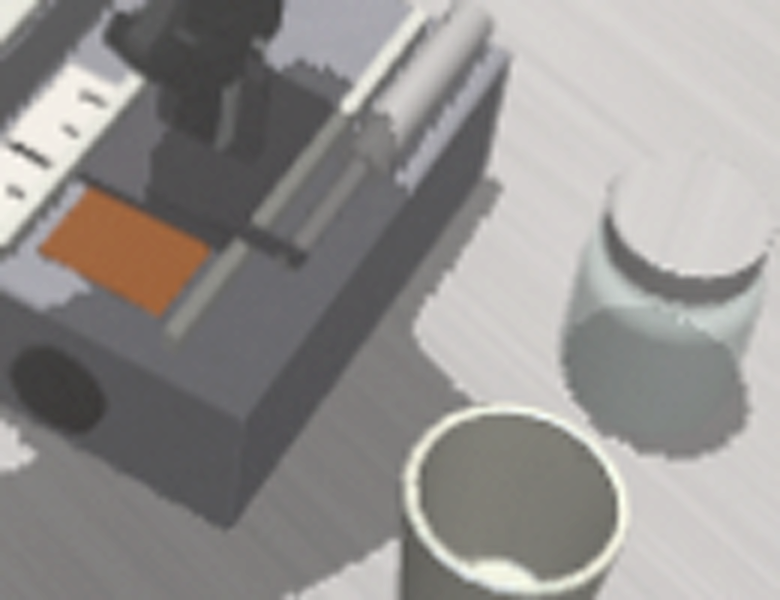

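View pics/side7o.png

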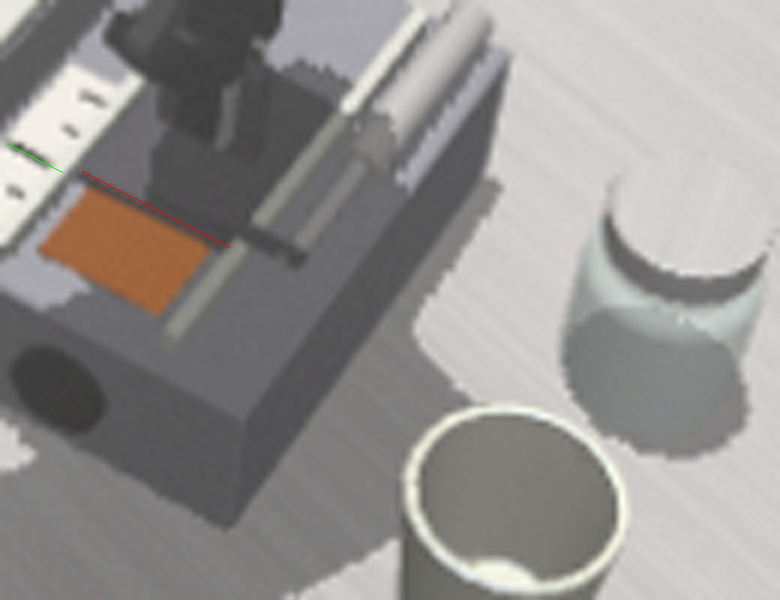

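View pics/top7o.png

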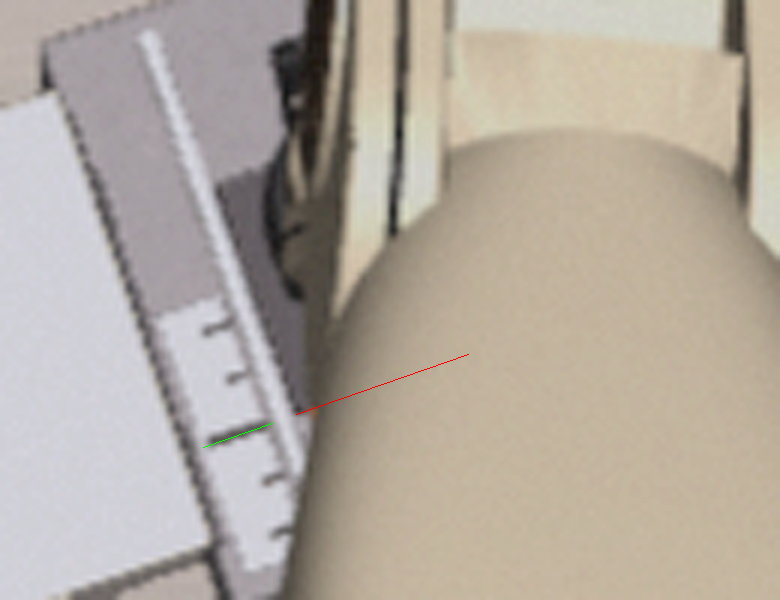

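Run:
```python
from st import *
show()
c=bot.camera('side')
hsv=cv2.cvtColor(c['frame'],cv2.COLOR_BGR2HSV);m=((hsv[...,0]<15)&(hsv[...,1]>130)).astype(np.uint8);m[:200]=0;m[290:]=0;m[:,:320]=0
n,l,st,_=cv2.connectedComponentsWithStats(m);k=1+np.argmax(st[1:,4]);print(st[k])
v,u=np.nonzero(l==k)
W=np.array([cand(w) for w in onz(c,np.c_[u,v],.070)])
for y in(-88,-80,-70,-60,-52):
    k=abs(W[:,1]-y)<1.5; print(y,W[k,0].min(),W[k,0].max())
print('y',W[:,1].min(),W[:,1].max())
```

```text
t 13.75 cand TCP mm [ -3.8 -70.1  97. ] yaw err y -0.0020145747541336356 z [-0.0054 -0.0019 -1.    ] F [-6.8 -2.4  8.6] w 0.0092 q [-0.1   0.48 -0.04  1.05 -0.    1.16]
[337 247  27  20 288]
-88 -77.35082544953697 -45.833888891752316
-80 -78.64025264631563 -47.08776435231546
-70 -76.73589125105079 -47.247537737489154
-60 -77.01058681237409 -47.41014498092221
-52 -76.11819805697398 -46.38332969795275
y -92.68267555076025 -45.22261849906663
```

Run:
```python
from st import *
c=bot.camera('side')
cs,s=np.cos(P[2]),np.sin(P[2])
xs=np.arange(-100,20,.25);ys=np.arange(0,-140,-.25)
def warp(c,z):
    X,Y=np.meshgrid(xs,ys,indexing='ij')
    W=np.stack([P[0]+(cs*X-s*Y)/1e3,P[1]+(s*X+cs*Y)/1e3,np.full(X.shape,z/1e3)],-1)
    q=proj(c,W.reshape(-1,3)).reshape(*X.shape,2).astype(np.float32)
    return cv2.remap(c['frame'],q[...,0],q[...,1],cv2.INTER_CUBIC)
a=warp(c,70)[::-1];b=warp(dict(np.load('side.npz')),70)[::-1]
a=cv2.convertScaleAbs(np.vstack([a]),alpha=1.5);b=cv2.convertScaleAbs(b,alpha=1.5)
for i in (a,b):
    for x in range(-100,20,10): cv2.line(i,(0,int((20-x)*4)),(8,int((20-x)*4)),(0,255,0),1)
    cv2.line(i,(0,65*4),(560,65*4),(0,255,0),1)
cv2.imwrite('pics/warp_now.png',a);cv2.imwrite('pics/warp_shut.png',b)
# profiles
A=warp(c,70).astype(float)
sat=(A[...,2]-A[...,0])
yi=lambda y:int(-y*4)
p=sat[:,yi(-58):yi(-82)].mean(1); h=p.max()/2; i=np.nonzero(p>h)[0]; print('amber half-max x',xs[i[0]],xs[i[-1]])
q=sat[240-80:240].mean(0) # x -60..-40?
q=sat[int((-70+100)*4):int((-55+100)*4)].mean(0);j=np.nonzero(q>q.max()/2)[0];print('amber y',ys[j[0]],ys[j[-1]])
g=A.mean(2);r=g[:,yi(-14):yi(-22)].mean(1)
for lo,hi in((-58,-32),):
    k=(xs>lo)&(xs<hi);print('mark min x',xs[k][np.argmin(r[k])])
ge=g[:,yi(-58):yi(-82)].mean(1);print([(x,round(v)) for x,v in zip(xs[180:280:6],ge[180:280:6])])
```

```text
amber half-max x -79.5 -44.5
amber y -43.75 -93.25
mark min x -44.5
[(np.float64(-55.0), 72), (np.float64(-53.5), 72), (np.float64(-52.0), 72), (np.float64(-50.5), 72), (np.float64(-49.0), 73), (np.float64(-47.5), 72), (np.float64(-46.0), 68), (np.float64(-44.5), 60), (np.float64(-43.0), 53), (np.float64(-41.5), 52), (np.float64(-40.0), 54), (np.float64(-38.5), 54), (np.float64(-37.0), 53), (np.float64(-35.5), 53), (np.float64(-34.0), 54), (np.float64(-32.5), 55), (np.float64(-31.0), 55)]
```

View pics/warp_now.png

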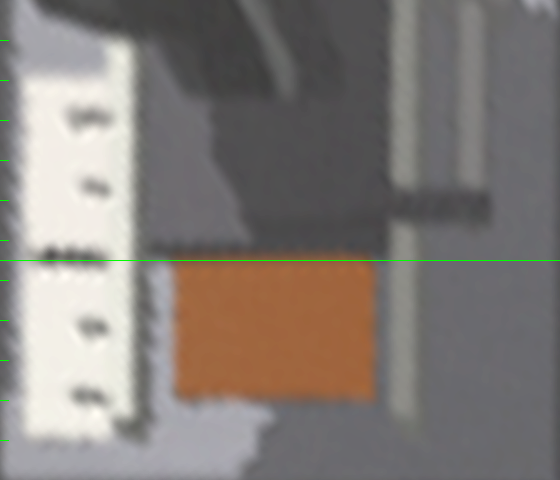

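View pics/warp_shut.png

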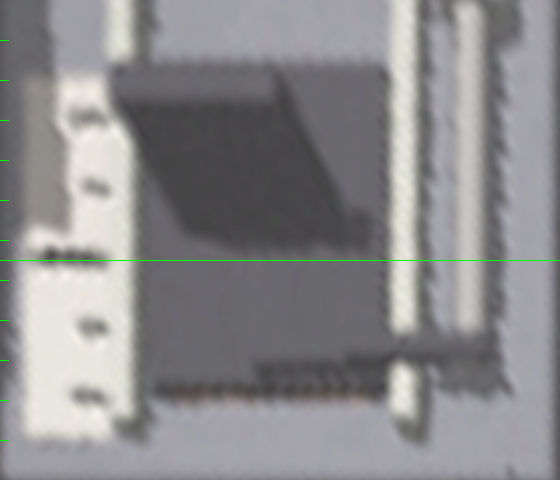

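In the rectified view the shutter edge is at x = −44.5 mm, level with the long mark at −44.5 mm, and 35.0 mm of window is uncovered. I'll check the hold for stillness, then hand in.

{"op": "play_rows", "data": {
  "plan": [0,0,0,0,0,0,0,0,0,0,0,0,0,0,0,0,0,0,0,0,0,0,0,0,0,0,0,0,0,0,0,0,0,0,0,0]
}}

```text
clock: 14.6
eef_pos: [0.565, -0.058, 0.097]
tool_rot: [0.59, 0.808, -0.002, -0.002]
ft_force: [-7.5, -2.3, 8.0]
grip_width: 0.0093
```

Run:
```python
from st import *
show()
c=bot.camera('side');cv2.imwrite('pics/s9.png',c['frame'])
W=cloud(c)
for q in('lid','egg_carton_mid','cup_mid','jar_mid'):
    r=bot.outline_of(q,'side')
    if r:
        w=W[r[0]['mask']];w=w[~np.isnan(w[:,0])];print(q,r[0]['p'],r[0]['point'],np.percentile(w[:,2],[5,50,95]))
print(bot.job_done())
```

```text
t 14.6 cand TCP mm [ -3.8 -70.1  97. ] yaw err y -0.0019764762984577078 z [-0.0054 -0.0019 -1.    ] F [-7.5 -2.3  8. ] w 0.0093 q [-0.1   0.48 -0.04  1.05 -0.    1.16]
lid 0.74 [207.0, 306.5] [0.1038 0.1063 0.1084]
egg_carton_mid 0.9 [193.1, 248.0] [0.0059 0.0395 0.0653]
cup_mid 0.96 [306.6, 414.0] [0.0046 0.05   0.0792]
jar_mid 0.74 [234.9, 337.2] [0.0142 0.0735 0.1077]
the job is handed in; nothing more can be done
None
```

View pics/s9.png

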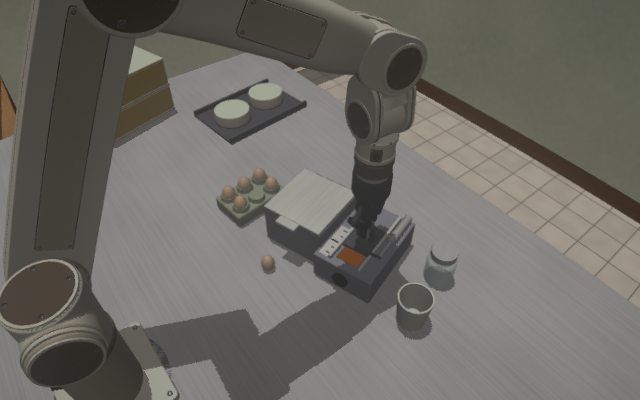

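I closed the lid with shut fingertips along its arc, pressing at about 22 N on the stop. Then I pinched the fin, slid the shutter to half travel, and handed in at about 14.9 s with the gripper still holding it.

**Last checks:**
- **Lid:** the face is flat at 104–108 mm above the counter, so it is shut.
- **Shutter:** its edge was at candler x −44.5 mm, level with the long mark (also −44.5). 35.0 mm of the window was uncovered, and by the arm's own readings the shutter had moved 35 mm.
- **Hold:** steady over the last 0.75 s at about 8 N of spring force, grip width 9.3 mm.
- **Bystanders:** the carton, cup and jar stand in the same places in the side picture as at the start. The smaller loose egg in front of the box was never touched.

**Disagreed or not checked:**
- The network's last "jar" outline fell on the box instead. I checked the jar by eye in the picture.
- A first, coarser pixel count gave about 32 mm of window uncovered. I trusted the finer measurement of 35.0 mm.
- The egg cannot be seen under the shut lid. It was standing in its cup in the last view before the lid covered it, and nothing has entered the chamber since.

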